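# Free the moulding samples and sort them by colour

## Robot

A 6-joint arm with a two-finger parallel gripper is mounted at the origin on the work surface. World frame = base frame: x ahead of the robot, y to its left, z up, the work surface at z = 0. Lengths are in mm, angles in rad, forces in N, time in s.
With the tool pointing down it reaches from about 275 to 750 mm from the base axis. Payload 10.2 kg.
Tool frame: the origin (TCP) lies on the centre line of the jaws, within the pads' length; the fingertips stand 8 mm ahead of it and the grasp point (between the pads) lies 11 mm behind it; x points along the fingers, y is the direction in which the jaws open and shut, and the axes are right-handed (so a half turn about x gives the same grasp; the last joint's range is limited). The gripper opens to 85 mm and grips with 20 to 120 N. Pads are 22 mm wide; open, the fingers measure 114 mm over their backs; the gripper's body (76 mm by 85 mm) begins 54 mm behind the grasp point. The pads swing forward as they close: fully open they stand 13 mm farther back than shut.
Start: joints at [-1.465, 0.313, 1.498, -0, 1.331, -0.223], TCP at [169.514, -496.887, 239.294] pointing down, gripper open.
Joint ranges: [-2.94, 2.94], [-0.97, 2.17], [0.19, 2.56], [-1.23, 4.37], [0.02, 3.11], [-2.88, 2.88]. Speed limits (rad/s): [2.39, 2.39, 3.01, 3.14, 3.14, 3.14].

## Interface

Orientations are given as a unit quaternion [w, x, y, z].
In Python, from rig import ctrl, vision, workorder gives the robot as it stands. The module is installed in compiled form; this text tells all that it offers.
- The arm moves only by the shell command python3 -m jog 'ROWS' [OPENING] [FORCE]. ROWS is JSON, a list that holds one entry, the list of rows, each a list of 6 numbers: the shift along the tool's x, y, z in m, then the turn, a rotation vector about the tool's x, y, z in rad. A call has 1 to 12 rows; each row shifts and turns the commanded pose from where the row before left it, along the tool's axes as they then stand; what a row does not reach is not made up. A row lasts 1/8 s, in which the tool goes at most 62.5 mm and 10.7 degrees, less where a joint would pass 70% of its speed; a pose out of reach is approached as far as the arm can. A call is refused whole if a number of a shift passes 0.0625 or a number of a turn 0.188, either way. A call with a gripper value outside its range is refused whole. OPENING is the closure in counts, from 0 (fully open) to 255 (shut), set as the call begins (- or left out, the last holds). The fingers move at their own pace and stop on an object; FORCE is the grip in N (left out, the last holds). Time passes only in rows, so rows that do not move let the fingers close. It gives the time, the measured TCP pose, the force and the opening at its end, in the units of the state.
- ctrl.sense(): the state, without advancing time (a new reading comes with each control period).
- vision.capture(name): name is "scene" or "top"; returns a dict with "image" (384x512x3 uint8, red, green, blue), "mtx" (3x3 intrinsics, pixels), "R" (3x3) and "t" (3): a world point X has camera coordinates R X + t. Camera axes: x right, y down, z forward; pixel columns grow to the right and rows downward; lengths in mm; the calibration is good to about 2 mm. A picture is of the moment at which its call begins. There is no depth.
- workorder.finish_job(): hands the job in, once; it reports no verdict.
The state is a dict: "time_s": time; "joints": joint angles; "dq": joint speeds; "tau": joint torques, N m; "eef_pos": TCP position; "ee_rot": TCP orientation; "force": force on the tool from outside, world axes, zero at the start; "wrist_torque": the same for the moment, N m; "grip_width": opening from 0.0 (shut) to 1.0 (fully open).
Only numpy, scipy, OpenCV 4.12 (cv2) and the standard library are available. Lean on these libraries where they do the work, as an engineer would, in place of code of your own. Each camera call takes 0.05 s, during which the arm holds its last target.

## Task

The glued moulding samples in the hold-down jig are dry: unscrew the black four-winged nut (anticlockwise seen from above) all the way to its stop, leaving the samples in place until then. Then take out the three samples and set them down, not dropped, flat on the bottom of the tray of their own colour: both blue ones in the blue tray side by side, the red one in the red tray. Leave the nut undone and the other things on the bench where they are.

Things in the scene. Friction and masses are not known exactly. Their poses are not given: they have to be found in the camera images.
- jig: hold-down jig, fixed: plywood board 12 thick, 225 (x, from -170 to +55) x 240 (y). Origin: on the table, on the nut's axis; samples stick out to its -x. They lie along x at y=-75, 0, 75, centres at x=-79, ends at x=-144 and x=-14. The x=-144 end of each sits in a wooden stop (front and both sides, 4 high above the board): raise a sample more than 4 before drawing it out to -x.
- strap_low (a point): centre of the underside of the jig's aluminium strap, on the nut's axis; strap 56 (jig x) x 215 (jig y) x 9 thick. It lies over the last 14 of each sample and traps it: 40.7 above the table with the nut fully tight (0.7 above the samples); it rises and falls with the nut.
- post_a (a point): centre of the top of a fixed steel guide post at jig x=0, y=62: 12 diameter, top 100 above the table
- post_b (a point): the same, at jig x=0, y=-62
- wingnut (a joint): nut angle, rad: 0 = fully tight, 2.0 = stop, fully undone; grows anticlockwise seen from above. Starts between 0 and 0.4. Quick thread: nut and strap rise 7 mm per rad (14 in all). Turning takes about 0.12 N m; it stays where it is left.
- nut_top (a point): centre of the upper face of the nut's wings, on its axis; 71.7 above the table with the nut at 0, its x axis then turned -0.6 rad about vertical from the jig's x. Four wings, along this point's +x, +y, -x, -y (turning with the nut): each reaches 44 from the axis, is 10 thick and 16 high (6 free below). Hub 26 diameter.
- blue_a: moulding sample: straight stick 130 long (its x axis), 20 wide (y), 28 high (z), 60 g nominal, blue with bare-wood ends and a thin gold line on top. Origin: centre of its underside. It starts in the jig, on the board (12 above the table).
- blue_b: moulding sample: straight stick 130 long (its x axis), 20 wide (y), 28 high (z), 60 g nominal, blue with bare-wood ends and a thin gold line on top. Origin: centre of its underside. It starts in the jig, on the board (12 above the table).
- red: moulding sample: straight stick 130 long (its x axis), 20 wide (y), 28 high (z), 60 g nominal, red with bare-wood ends and a thin gold line on top. Origin: centre of its underside. It starts in the jig, on the board (12 above the table).
- tray_blue_in (a point): blue open tray, fixed, outside 190 (its x) x 170 (its y) x 35 high, walls and floor 5 thick. This point: centre of its inner floor, axes those of the tray.
- tray_red_in (a point): red open tray, fixed, outside 190 (its x) x 170 (its y) x 35 high, walls and floor 5 thick. This point: centre of its inner floor, axes those of the tray.
- glue: bystander: white glue bottle, 60 diameter, 160 high; origin centre of underside
- jar: bystander: amber jar with steel lid, 70 diameter, 85 high; origin centre of underside
- tape: bystander: yellow roll of tape lying flat, 90 diameter, 25 high; origin centre of underside
- offcut: bystander: bare-wood moulding offcut, 90 (x) x 20 x 28 high; origin centre of underside; not to be sorted
- brush: bystander: flat paint brush, wooden handle, lying along its x axis: 200 long, 42 wide, 20 high; origin under its middle
Mind the look-alikes: they are no part of the job. Of the things like the red, leave any that is green; of the rest the smaller one is meant.

How it is judged:
By the outcome, as a careful person would: the job done as asked, in the order asked, and still so for the second after the job is handed in, with the robot touching nothing.
It also fails if it takes over 72 s, if anything falls off the work surface, if the arm or the gripper's body presses on something with over 40 N, if the wrist force passes 120 N, or if a joint passes its speed limit or range.

## Working session

There is one attempt and no reset: what is moved stays moved. The work goes in short steps, Python scripts to look and compute and a shell command to move; the robot and the scene stay as the last step left them, time stands still between calls to the robot, and variables do not carry over. Pictures are saved under pics/ and viewed, and the job is handed in when it is done.

```bash
mkdir -p pics; ls; python3 - <<'E'
from rig import ctrl, vision
import cv2, numpy as np
s=ctrl.sense()
for k in s: print(k, np.round(s[k],4) )
for n in ("scene","top"):
    c=vision.capture(n); cv2.imwrite(f"pics/{n}0.png", cv2.resize(c["image"][:,:,::-1],(800,600),interpolation=cv2.INTER_CUBIC))
    print(n,c["mtx"].round(2).tolist(),c["R"].round(4).tolist(),c["t"].round(2).tolist())
E
```

```text
pics
time_s 0.0
joints [-1.4654  0.3135  1.4985 -0.      1.331  -0.2234]
dq [-0.0011 -0.0012  0.0012  0.      0.0008  0.0003]
tau [ 1.00000e-04 -4.12270e+01 -2.59741e+01 -2.00000e-04  4.10000e-03
 -0.00000e+00]
eef_pos [ 169.4772 -496.614   238.7093]
ee_rot [ 0.1153  0.6976  0.1162 -0.6976]
force [ 0.4149 -0.968  -0.2502]
wrist_torque [-0.0396  0.0033  0.043 ]
grip_width 1.0007
scene [[361.14, 0.0, 255.33], [0.0, 361.14, 186.49], [0.0, 0.0, 1.0]] [[-0.524, 0.8514, 0.0221], [0.4975, 0.3271, -0.8034], [-0.6913, -0.41, -0.595]] [298.8, -180.8, 1396.57]
top [[426.39, 0.0, 251.36], [0.0, 426.39, 186.27], [0.0, 0.0, 1.0]] [[0.009, -0.9999, 0.0086], [-0.9866, -0.0103, -0.1629], [0.163, -0.007, -0.9866]] [-25.54, 550.36, 1179.29]
```

View pics/top0.png

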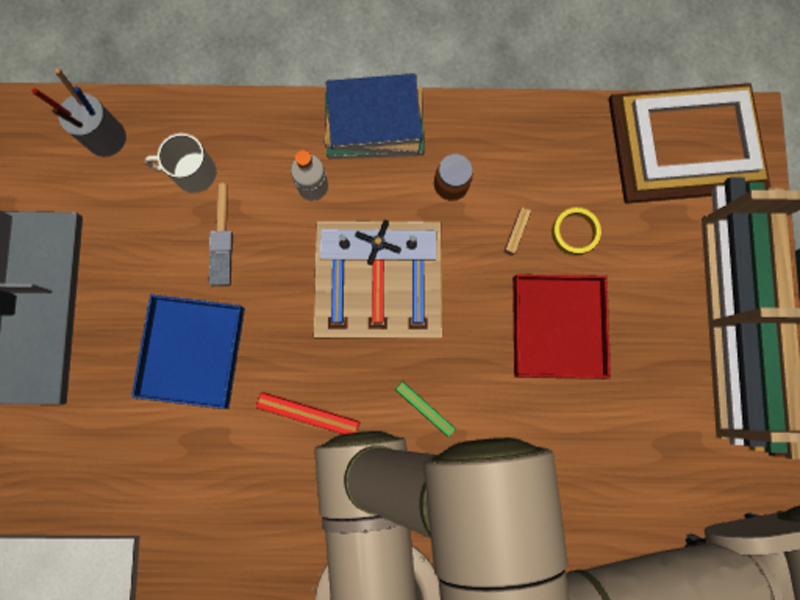

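View pics/scene0.png

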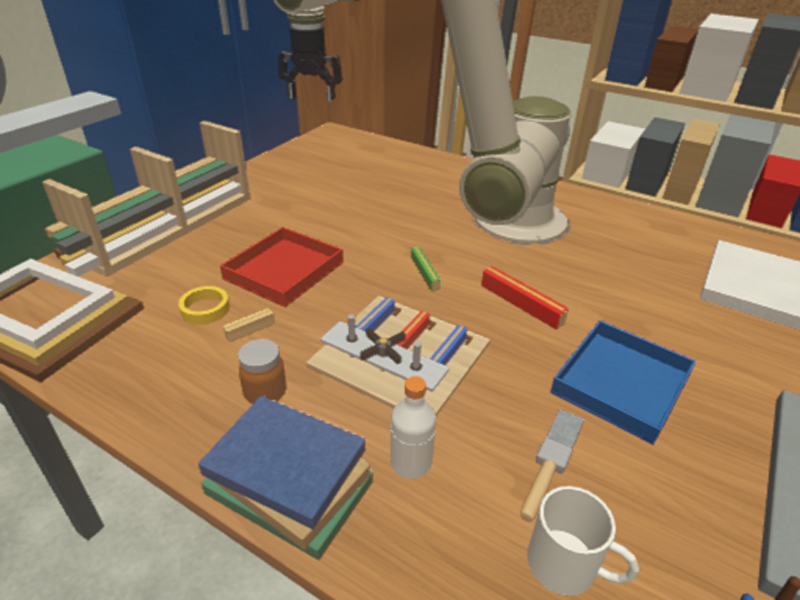

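```bash
cat > h.py <<'E'
from rig import ctrl, vision
import cv2, numpy as np
def cast(c,uv,z):
    uv=np.atleast_2d(uv).astype(float)
    d=(np.linalg.inv(c["mtx"])@np.c_[uv,np.ones(len(uv))].T)
    R=np.array(c["R"]);C=-R.T@np.array(c["t"]); d=R.T@d
    return (C[:,None]+d*((z-C[2])/d[2])).T
def proj(c,X):
    X=np.atleast_2d(X); p=np.array(c["mtx"])@(np.array(c["R"])@X.T+np.array(c["t"])[:,None]); return (p[:2]/p[2]).T
def crop(c,name,x0,y0,w,h,k):
    cv2.imwrite("pics/"+name,cv2.resize(c["image"][y0:y0+h,x0:x0+w,::-1],None,fx=k,fy=k,interpolation=cv2.INTER_CUBIC))
def blobs(c,lo,hi,mina=60):
    hsv=cv2.cvtColor(np.ascontiguousarray(c["image"]),cv2.COLOR_RGB2HSV)
    m=cv2.inRange(hsv,np.array(lo),np.array(hi))
    cs,_=cv2.findContours(m,cv2.RETR_EXTERNAL,cv2.CHAIN_APPROX_NONE)
    return [k for k in cs if cv2.contourArea(k)>mina]
E
python3 - <<'E'
from h import *
c=vision.capture("top")
crop(c,"jig1.png",190,130,110,95,7)
crop(vision.capture("scene"),"jigs1.png",190,180,130,90,6)
for nm,lo,hi in (("blue",(100,120,60),(125,255,255)),("red",(0,170,80),(6,255,255)),("red2",(174,170,60),(180,255,255)),("yel",(22,150,120),(32,255,255))):
    for k in blobs(c,lo,hi):
        r=cv2.minAreaRect(k); b=cv2.boxPoints(r)
        print(nm,np.round(r[0],1),np.round(r[1],1),round(r[2],1),cv2.contourArea(k),cast(c,b,35).round(0)[:,:2].tolist())
E
```

```text
blue [118.8 224.5] [59.8 68.3] 9.0 3807.5 [[356.0, 449.0], [548.0, 432.0], [523.0, 261.0], [331.0, 282.0]]
blue [265.  185.5] [ 2. 39.] 0.0 77.0 [[498.0, -57.0], [613.0, -57.0], [613.0, -62.0], [498.0, -63.0]]
blue [238.8  69.4] [40.5 57.8] 85.1 2213.0 [[967.0, 115.0], [986.0, -61.0], [856.0, -72.0], [838.0, 101.0]]
red [196.5 265. ] [66.3 10.9] 16.7 382.0 [[338.0, 226.0], [367.0, 218.0], [316.0, 38.0], [287.0, 46.0]]
red [360.  208.5] [65. 60.] 90.0 3736.0 [[585.0, -249.0], [587.0, -424.0], [399.0, -416.0], [397.0, -245.0]]
yel [369.5 147. ] [28. 29.] 90.0 641.0 [[715.0, -326.0], [716.0, -412.0], [631.0, -409.0], [630.0, -323.0]]
```

View pics/jig1.png

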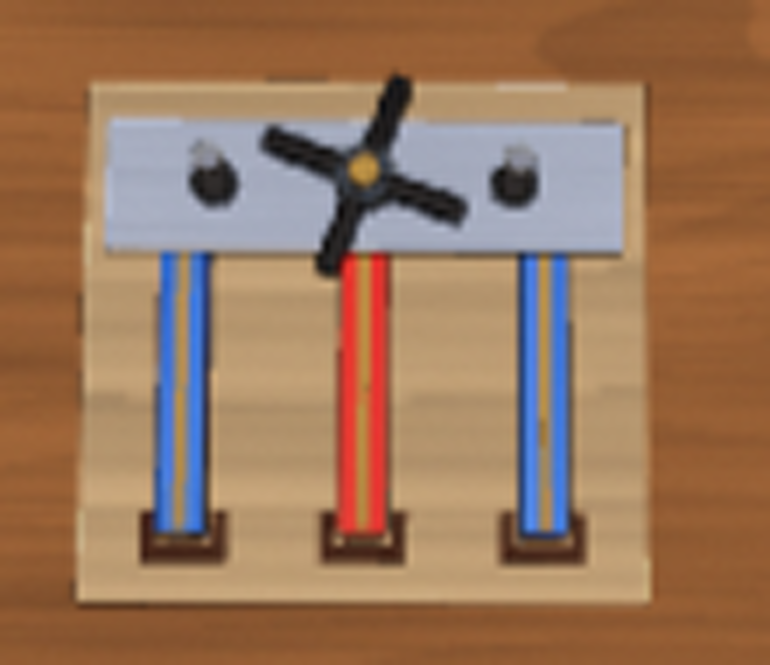

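View pics/jigs1.png

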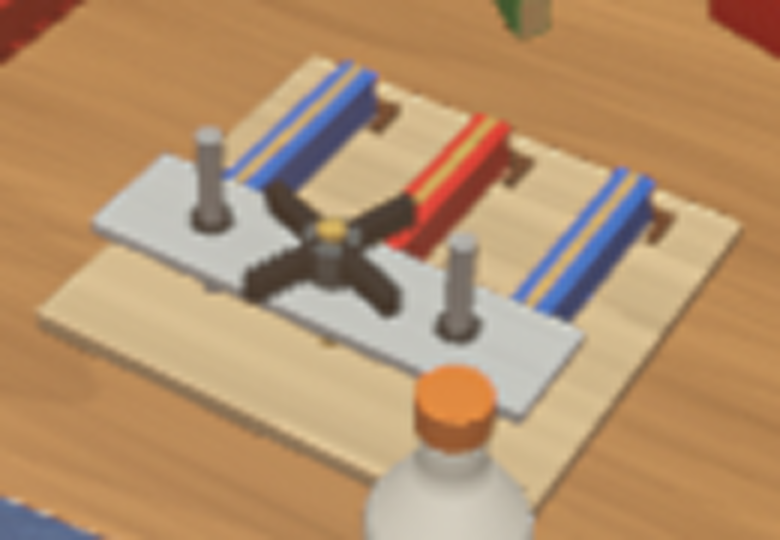

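```bash
python3 - <<'E'
from h import *
c=vision.capture("top")
P=lambda l:(np.array(l,float)+.5)/7-.5+np.array([190,130])
print("board",cast(c,P([(90,84),(645,85),(650,602),(78,603)]),12).round(1)[:,:2].tolist())
print("nut",cast(c,P([(363,170)]),72).round(1).tolist(), )
t=cast(c,P([(399,82),(270,137),(328,270),(460,212)]),72)[:,:2]; print("tips",t.round(1).tolist(),t.mean(0))
d=t-t.mean(0); print(np.hypot(*d.T),np.degrees(np.arctan2(d[:,1],d[:,0])))
print("posts base on strap",cast(c,P([(213,180),(514,183)]),52).round(1).tolist(),"top", cast(c,P([(203,150),(521,154)]),100).round(1).tolist())
print("strap corners",cast(c,P([(106,118),(622,122),(622,252),(106,249)]),51).round(1)[:,:2].tolist())
for nm,l in (("bL",[(186,254),(181,533)]),("red",[(366,255),(362,535)]),("bR",[(544,255),(546,536)])):
    print(nm,cast(c,P(l),40).round(1)[:,:2].tolist())
# trays
crop(c,"bt.png",80,180,80,90,7); crop(c,"rt.png",320,165,80,90,7)
# scene nut
s=vision.capture("scene")
q=(np.array([(331,232),(208,133),(462,240)],float)+.5)/6-.5+np.array([190,180])
print("scene nut@75",cast(s,q[:1],75).round(1).tolist(),"posts@100",cast(s,q[1:],100).round(1).tolist())
E
```

```text
board [[690.4, 127.6], [692.7, -110.4], [470.3, -111.9], [467.5, 126.4]]
nut [[639.3, 9.1, 72.0]]
tips [[676.3, -5.1], [652.6, 47.1], [597.7, 22.7], [622.2, -30.4]] [637.19707998   8.55000326]
[41.42307795 41.51136472 41.9977301  41.77210782] [ -19.28939896   68.19147189  160.32570319 -111.00534464]
posts base on strap [[639.2, 71.3, 52.0], [639.3, -53.0, 52.0]] top [[639.9, 72.2, 100.0], [639.6, -54.0, 100.0]]
strap corners [[665.3, 116.2], [666.0, -97.7], [610.9, -97.6], [609.9, 114.7]]
bL [[610.5, 82.6], [494.0, 82.1]]
red [[610.9, 7.9], [493.9, 8.1]]
bR [[611.7, -66.0], [494.3, -67.2]]
scene nut@75 [[638.8, 9.1, 75.0]] posts@100 [[638.1, -53.6, 100.0], [638.0, 70.8, 100.0]]
```

View pics/bt.png

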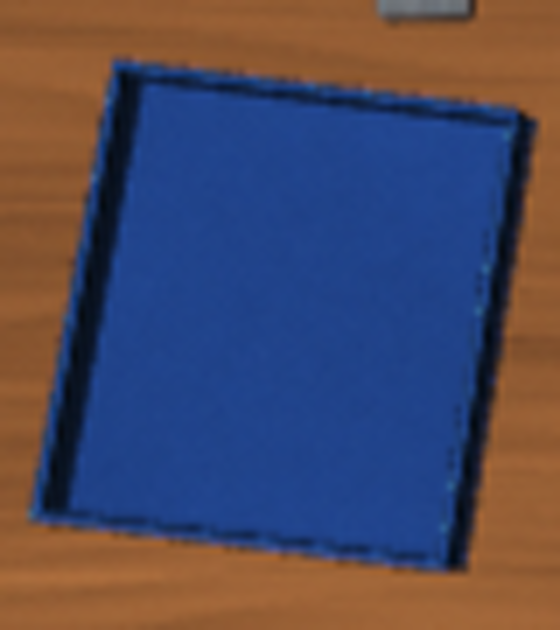

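View pics/rt.png

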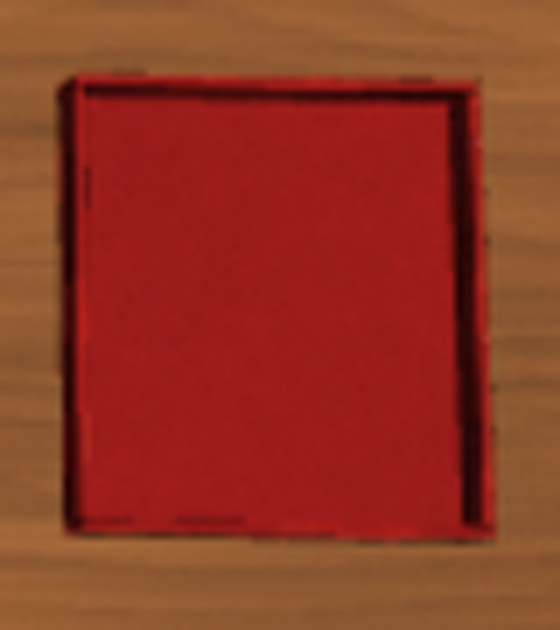

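```bash
cat >> h.py <<'E'
from scipy.spatial.transform import Rotation as Ro
def pose():
    s=ctrl.sense(); q=s["ee_rot"]; return np.array(s["eef_pos"]),Ro.from_quat([q[1],q[2],q[3],q[0]]),s
def goto(p,yawdeg):
    """tool-frame shift to p & turn about tool x so that tool y heads at yawdeg, mod 180"""
    t,R,s=pose(); d=R.inv().apply(np.array(p)-t)
    y=R.apply([0,1,0]); a=np.degrees(np.arctan2(y[1],y[0])); e=(yawdeg-a+90)%180-90
    print("pos",t.round(1),"tool x",R.apply([1,0,0]).round(3),"yaw y %.1f"%a,"j6 %.2f"%s["joints"][5])
    print("shift tool mm",d.round(1),"turn about tool x rad %.3f"%(-np.radians(e)), "(deg yaw %.1f)"%e,"t",round(s["time_s"],2),"F",np.round(s["force"],1),"Tq",np.round(s["wrist_torque"],2),"w",round(s["grip_width"],3))
E
python3 - <<'E'
from h import *
c=vision.capture("top")
for n,l,o in (("blue",[(118,62),(537,120),(465,570),(35,519)],(80,180)),("red",[(65,82),(480,82),(494,540),(68,532)],(320,165))):
    w=cast(c,(np.array(l)+.5)/7-.5+np.array(o),35)[:,:2]; e=w-np.roll(w,-1,0)
    print(n,w.round(1).tolist(),w.mean(0).round(1),np.hypot(*e.T).round(1),np.degrees(np.arctan2(e[:,1],e[:,0])).round(1))
goto([638.5,8.8,140],24.5)
E
```

```text
blue [[541.3, 426.6], [518.9, 253.2], [336.4, 273.8], [355.1, 447.2]] [437.9 350.2] [174.9 183.7 174.4 187.3] [ 82.7  -6.4 -96.1 173.7]
red [[584.1, -245.7], [585.9, -418.8], [396.6, -416.3], [398.2, -243.0]] [ 491.2 -330.9] [173.1 189.3 173.2 185.9] [ 90.6  -0.8 -90.5 179.2]
pos [ 169.5 -496.8  239.2] tool x [-0.  0. -1.] yaw y -71.2 j6 -0.22
shift tool mm [  99.3 -327.1 -607.1] turn about tool x rad 1.472 (deg yaw -84.3) t 0.35 F [-0.6  0.9 -0.1] Tq [0.02 0.02 0.02] w 1.0
```

```bash
python3 -m jog '[[[0,-0.0273,-0.0506,0,0,0],[0,-0.0273,-0.0506,0,0,0],[0,-0.0273,-0.0506,0,0,0],[0,-0.0273,-0.0506,0,0,0],[0,-0.0273,-0.0506,0,0,0],[0,-0.0273,-0.0506,0,0,0],[0,-0.0273,-0.0506,0,0,0],[0,-0.0273,-0.0506,0,0,0],[0,-0.0273,-0.0506,0,0,0],[0,-0.0273,-0.0506,0,0,0],[0,-0.0273,-0.0506,0,0,0],[0,-0.0273,-0.0506,0,0,0]]]' 0 20; python3 -m jog '[[[0.008,0,0,-0.167,0,0],[0.008,0,0,-0.167,0,0],[0.008,0,0,-0.167,0,0],[0.008,0,0,-0.167,0,0],[0.008,0,0,-0.167,0,0],[0.008,0,0,-0.167,0,0],[0.008,0,0,-0.167,0,0],[0.008,0,0,-0.167,0,0],[0.008,0,0,-0.167,0,0],[0.008,0,0,-0.167,0,0],[0,0,0,0,0,0]]]' 90
python3 -c "
from h import *
goto([638.5,8.8,63],24.5)"
```

```text
time_s: 1.85
eef_pos: [639.5, 10.8, 239.3]
ee_rot: [0.116, 0.698, 0.116, -0.698]
force: [0.4, -0.8, -0.2]
grip_width: 1.005
time_s: 3.22
eef_pos: [638.1, 9.3, 158.6]
ee_rot: [0.594, 0.383, 0.595, -0.383]
force: [0.6, 0.1, 0.5]
grip_width: 0.65
pos [638.1   9.3 158.6] tool x [-0.001  0.    -1.   ] yaw y 24.4 j6 -0.60
shift tool mm [95.6  0.3  0.7] turn about tool x rad -0.001 (deg yaw 0.1) t 3.23 F [0.6 0.1 0.5] Tq [-0.01 -0.03 -0.01] w 0.65
```

```bash
python3 -m jog '[[[0.03,0,0,0,0,0],[0.03,0,0,0,0,0],[0.02,0,0,0,0,0],[0.014,0,0,0,0,0],[0,0,0,0,0,0]]]'; python3 - <<'E'
from h import *
goto([638.5,8.8,63],24.5)
crop(vision.capture("scene"),"n2.png",190,150,130,100,6)
E
```

```text
time_s: 3.85
eef_pos: [638.2, 9.2, 64.8]
ee_rot: [0.594, 0.383, 0.595, -0.383]
force: [0.2, 0.4, 0.6]
grip_width: 0.65
pos [638.2   9.2  64.8] tool x [-0.001  0.    -1.   ] yaw y 24.4 j6 -0.60
shift tool mm [1.8 0.1 0.5] turn about tool x rad -0.001 (deg yaw 0.1) t 3.85 F [0.2 0.4 0.6] Tq [0.02 0.04 0.04] w 0.65
```

View pics/n2.png

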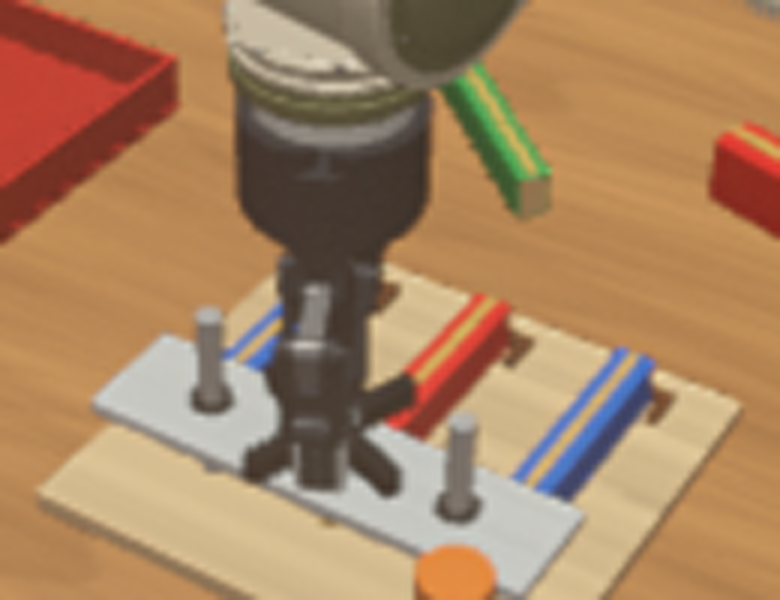

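```bash
python3 -m jog '[[[0,0,0,0,0,0],[0,0,0,0,0,0],[0,0,0,0,0,0]]]' 140 20; python3 -m jog '[[[0,0,0,-0.12,0,0],[-0.0012,0,0,-0.17,0,0],[-0.0012,0,0,-0.17,0,0],[-0.0012,0,0,-0.17,0,0],[0,0,0,0,0,0]]]';  python3 - <<'E'
from h import *
goto([638.5,8.8,63],24.5)
crop(vision.capture("scene"),"n3.png",190,150,130,100,6)
E
```

```text
time_s: 4.28
eef_pos: [638.5, 9.2, 65.7]
ee_rot: [0.595, 0.383, 0.595, -0.382]
force: [1.1, 0.1, 0.5]
grip_width: 0.453
time_s: 4.9
eef_pos: [638.0, 9.4, 69.3]
ee_rot: [0.684, 0.179, 0.684, -0.179]
force: [-2.8, 0.9, 2.4]
grip_width: 0.447
pos [638.    9.4  69.3] tool x [-0.001  0.    -1.   ] yaw y 60.7 j6 -1.23
shift tool mm [ 6.3 -0.3  0.7] turn about tool x rad 0.631 (deg yaw -36.2) t 4.9 F [-2.8  0.9  2.4] Tq [-0.03  0.49 -0.05] w 0.447
```

View pics/n3.png

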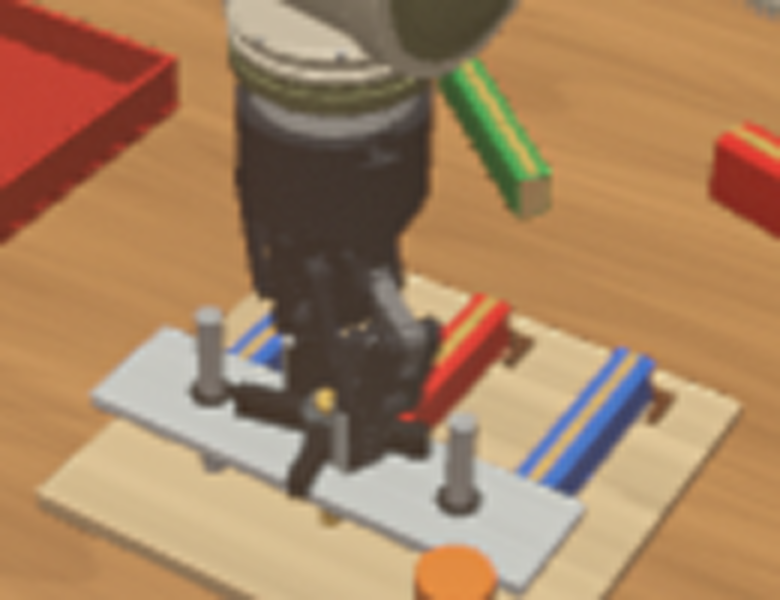

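```bash
python3 -m jog '[[[-0.0010,0,0,-0.17,0,0],[-0.0010,0,0,-0.17,0,0],[-0.0010,0,0,-0.17,0,0],[-0.0010,0,0,-0.17,0,0],[-0.0010,0,0,-0.17,0,0],[-0.0010,0,0,-0.17,0,0],[0,0,0,0,0,0]]]';  python3 -c "
from h import *
goto([638.5,8.8,63],24.5)"
python3 -m jog '[[[0,0,0,-0.06,0,0],[0,0,0,0,0,0]]]';python3 -c "
from h import *
goto([638.5,8.8,63],24.5)"
```

```text
time_s: 5.82
eef_pos: [638.6, 8.8, 75.2]
ee_rot: [0.685, -0.177, 0.684, 0.177]
force: [-0.6, -1.4, 1.2]
grip_width: 0.45
pos [638.6   8.8  75.2] tool x [ 0.001 -0.001 -1.   ] yaw y 119.0 j6 -2.25
shift tool mm [12.2 -0.  -0.1] turn about tool x rad -1.492 (deg yaw 85.5) t 5.83 F [-0.6 -1.4  1.2] Tq [-0.18  0.12 -0.02] w 0.45
time_s: 6.08
eef_pos: [638.7, 8.8, 75.3]
ee_rot: [0.679, -0.197, 0.679, 0.197]
force: [-2.3, -2.6, 3.6]
grip_width: 0.45
pos [638.7   8.8  75.3] tool x [ 0.001 -0.001 -1.   ] yaw y 122.3 j6 -2.30
shift tool mm [12.3  0.1 -0.1] turn about tool x rad -1.434 (deg yaw 82.2) t 6.08 F [-2.3 -2.6  3.6] Tq [-0.45  0.25 -0.1 ] w 0.45
```

```bash
for i in 1; do python3 -m jog '[[[-0.0003,0,0,-0.05,0,0],[0,0,0,0,0,0]]]'; python3 -c "
from h import *
goto([638.5,8.8,63],24.5)"; python3 -m jog '[[[-0.0003,0,0,-0.05,0,0],[0,0,0,0,0,0]]]'; python3 -c "
from h import *
goto([638.5,8.8,63],24.5)";done
```

```text
time_s: 6.32
eef_pos: [638.7, 8.8, 75.5]
ee_rot: [0.674, -0.214, 0.674, 0.214]
force: [-1.7, -3.5, 4.2]
grip_width: 0.452
pos [638.7   8.8  75.5] tool x [ 0.001 -0.001 -1.   ] yaw y 125.2 j6 -2.35
shift tool mm [12.5  0.1 -0.2] turn about tool x rad -1.384 (deg yaw 79.3) t 6.33 F [-1.7 -3.5  4.2] Tq [-0.58  0.19 -0.11] w 0.452
time_s: 6.58
eef_pos: [638.7, 8.9, 75.8]
ee_rot: [0.669, -0.231, 0.668, 0.23]
force: [-1.9, -3.4, 4.1]
grip_width: 0.453
pos [638.7   8.9  75.8] tool x [ 0.001 -0.001 -1.   ] yaw y 128.1 j6 -2.40
shift tool mm [12.8  0.1 -0.2] turn about tool x rad -1.334 (deg yaw 76.4) t 6.58 F [-1.9 -3.4  4.1] Tq [-0.59  0.12 -0.15] w 0.453
```

```bash
for i in 1; do python3 -m jog '[[[-0.0003,0,0,-0.05,0,0],[0,0,0,0,0,0]]]'; python3 -c "
from h import *
goto([638.5,8.8,63],24.5)"; python3 -m jog '[[[0,0,0,-0.04,0,0],[0,0,0,0,0,0]]]'; python3 -c "
from h import *
goto([638.5,8.8,63],24.5)";done
```

```text
time_s: 6.82
eef_pos: [638.7, 8.9, 75.9]
ee_rot: [0.663, -0.247, 0.662, 0.247]
force: [-1.1, -4.9, 3.2]
grip_width: 0.448
pos [638.7   8.9  75.9] tool x [ 0.001 -0.    -1.   ] yaw y 130.9 j6 -2.45
shift tool mm [12.9  0.1 -0.2] turn about tool x rad -1.285 (deg yaw 73.6) t 6.83 F [-1.1 -4.9  3.2] Tq [-0.74  0.11 -0.96] w 0.448
time_s: 7.08
eef_pos: [638.7, 8.8, 76.0]
ee_rot: [0.658, -0.259, 0.657, 0.259]
force: [-1.6, -3.9, 5.1]
grip_width: 0.452
pos [638.7   8.8  76. ] tool x [ 0.001  0.001 -1.   ] yaw y 133.0 j6 -2.49
shift tool mm [13.   0.1 -0.2] turn about tool x rad -1.247 (deg yaw 71.5) t 7.08 F [-1.6 -3.9  5.1] Tq [-0.75  0.18 -2.17] w 0.452
```

```bash
python3 -m jog '[[[0,0,0,0.06,0,0],[0,0,0,0,0,0],[0,0,0,0,0,0]]]' 90; python3 -m jog '[[[-0.04,0,0,0,0,0],[-0.04,0,0,0.17,0,0],[-0.02,0,-0.03,0.17,0,0],[0,0,-0.05,0.17,0,0],[0,0,-0.04,0.17,0,0],[0,0,0,0,0,0]]]';  python3 - <<'E'
from h import *
goto([545,9,180],90)
crop(vision.capture("scene"),"n4s.png",190,170,130,100,6)
c=vision.capture("top");crop(c,"n4.png",190,130,110,95,7)
E
```

```text
time_s: 7.45
eef_pos: [638.3, 9.6, 75.4]
ee_rot: [0.664, -0.242, 0.665, 0.242]
force: [0.6, 0.1, 0.0]
grip_width: 0.649
time_s: 8.2
eef_pos: [524.6, -30.9, 176.0]
ee_rot: [0.707, -0.005, 0.707, 0.006]
force: [1.5, -0.8, 0.2]
grip_width: 0.648
pos [524.6 -30.9 176. ] tool x [-0.001  0.    -1.   ] yaw y 90.9 j6 -1.87
shift tool mm [-4.  39.5 21. ] turn about tool x rad 0.015 (deg yaw -0.9) t 8.2 F [ 1.5 -0.8  0.2] Tq [ 0.04 -0.01 -0.01] w 0.648
```

View pics/n4.png

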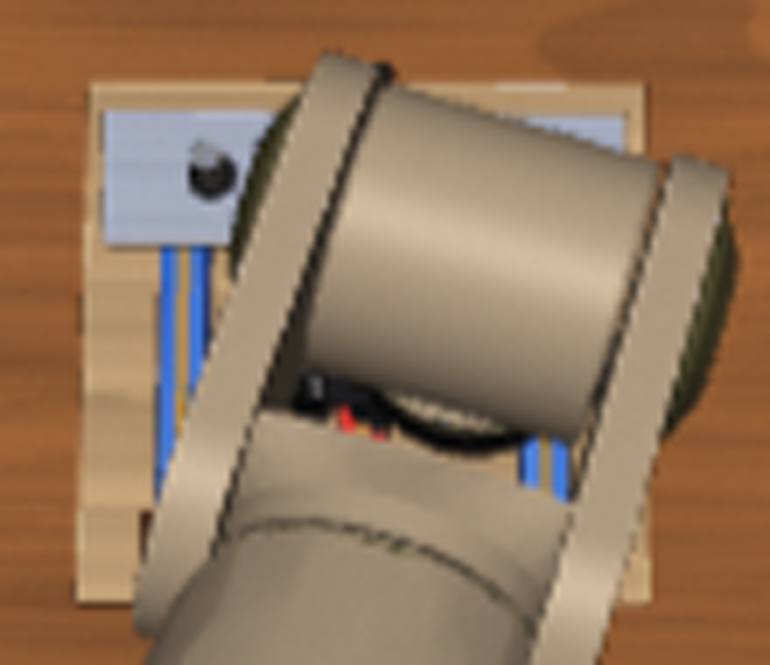

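View pics/n4s.png

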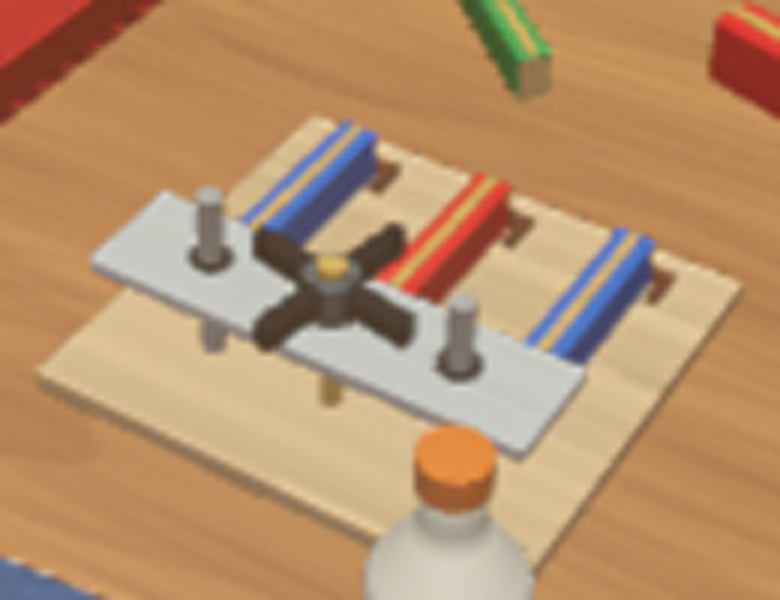

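```bash
python3 - <<'E'
from h import *
s=vision.capture("scene")
P=lambda l:(np.array(l,float)+.5)/6-.5+np.array([190,170])
t=cast(s,P([(270,245),(393,240),(400,327),(268,332)]),86)[:,:2];d=t-t.mean(0)
print(t.mean(0),np.hypot(*d.T),np.degrees(np.arctan2(d[:,1],d[:,0])))
crop(s,"cand.png",220,150,150,90,5)
E
```

```text
[645.16309334  14.02939875] [36.63324116 38.38958837 37.19481832 38.62801095] [-100.78221673  171.39174195   79.61162695   -9.45374295]
```

View pics/cand.png

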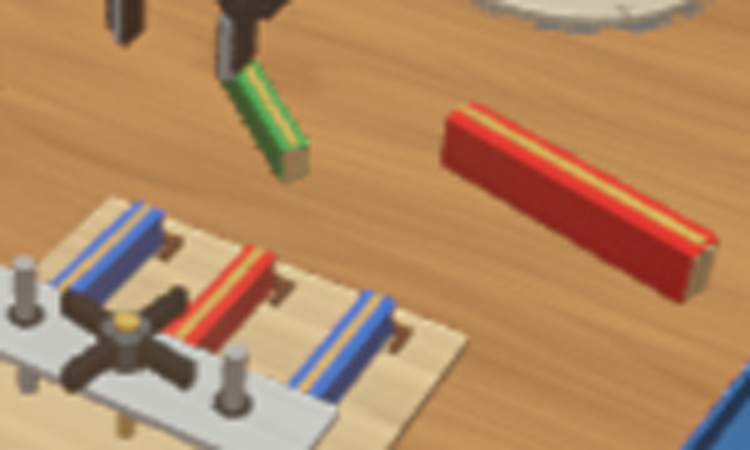

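The nut reads about 2.0 rad: the wings sit at -9.8° against -9.4° expected, and the torque jumped at the stop.

There are three candidates for the red sample in this crop:
- **Green stick at (270,120):** excluded by colour.
- **Large loose red at (580,205):** about 190 long, so it's the bigger look-alike.
- **Small red in the jig at (230,295):** about 130 long, so this is the one meant.

```bash
python3 -m jog '[[[0.03,0.0395,0.021,0.015,0,0],[0.055,0,0,0,0,0],[0.045,0,0,0,0,0],[0.018,0,0,0,0,0],[0,0,0,0,0,0]]]' 90;  python3 - <<'E'
from h import *
goto([545,8.5,24],90.4)
s=vision.capture("scene")
crop(s,"r1.png",190,150,130,100,6)
E
```

```text
time_s: 8.98
eef_pos: [546.6, 9.5, 26.4]
ee_rot: [0.706, -0.001, 0.708, 0.001]
force: [-0.4, 0.1, 0.4]
grip_width: 0.644
pos [546.6   9.5  26.4] tool x [-0.003  0.001 -1.   ] yaw y 90.2 j6 -1.77
shift tool mm [ 2.4 -1.  -1.6] turn about tool x rad -0.004 (deg yaw 0.2) t 8.97 F [-0.4  0.1  0.4] Tq [0.06 0.01 0.01] w 0.644
```

View pics/r1.png

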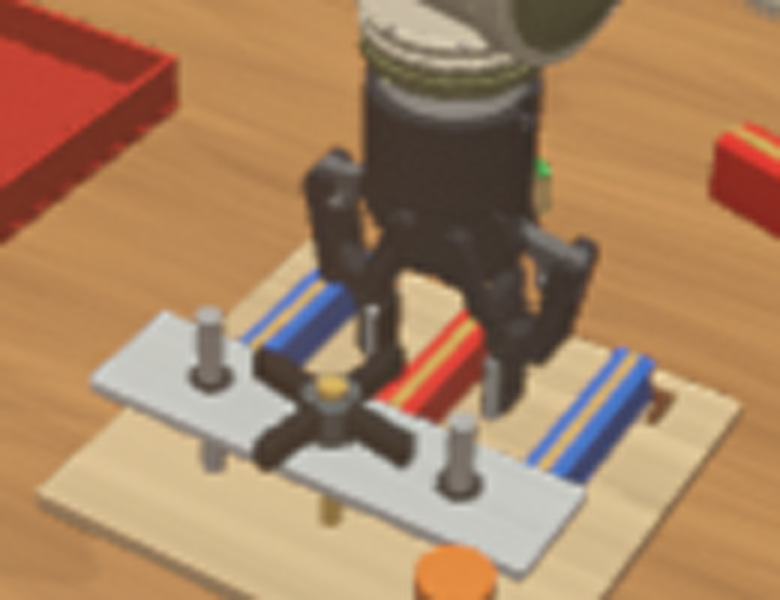

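```bash
python3 -m jog '[[[0.002,-0.001,0,0,0,0],[0,0,0,0,0,0],[0,0,0,0,0,0],[0,0,0,0,0,0],[0,0,0,0,0,0]]]' 255 35; python3 -c "
from h import *
goto([545,8.5,32],90.4)"; python3 -m jog '[[[-0.008,0,0,0,0,0],[0,0,0,0,0,0]]]';  python3 - <<'E'
from h import *
goto([545,8.5,32],90.4)
s=vision.capture("scene")
crop(s,"r2.png",190,150,130,100,6)
E
```

```text
time_s: 9.65
eef_pos: [547.2, 7.9, 26.6]
ee_rot: [0.708, -0.001, 0.707, 0.001]
force: [-0.5, -0.7, 7.1]
grip_width: 0.223
pos [547.2   7.9  26.6] tool x [ 0.002 -0.    -1.   ] yaw y 90.1 j6 -1.77
shift tool mm [-5.4  0.6 -2.2] turn about tool x rad -0.005 (deg yaw 0.3) t 9.65 F [-0.5 -0.7  7.1] Tq [-0.06  0.08  0.  ] w 0.223
time_s: 9.9
eef_pos: [546.9, 8.1, 34.4]
ee_rot: [0.707, -0.001, 0.707, 0.001]
force: [-0.3, 0.3, -0.6]
grip_width: 0.226
pos [546.9   8.1  34.4] tool x [ 0.001 -0.    -1.   ] yaw y 90.1 j6 -1.77
shift tool mm [ 2.4  0.4 -1.9] turn about tool x rad -0.005 (deg yaw 0.3) t 9.9 F [-0.3  0.3 -0.6] Tq [0.03 0.05 0.01] w 0.226
```

View pics/r2.png

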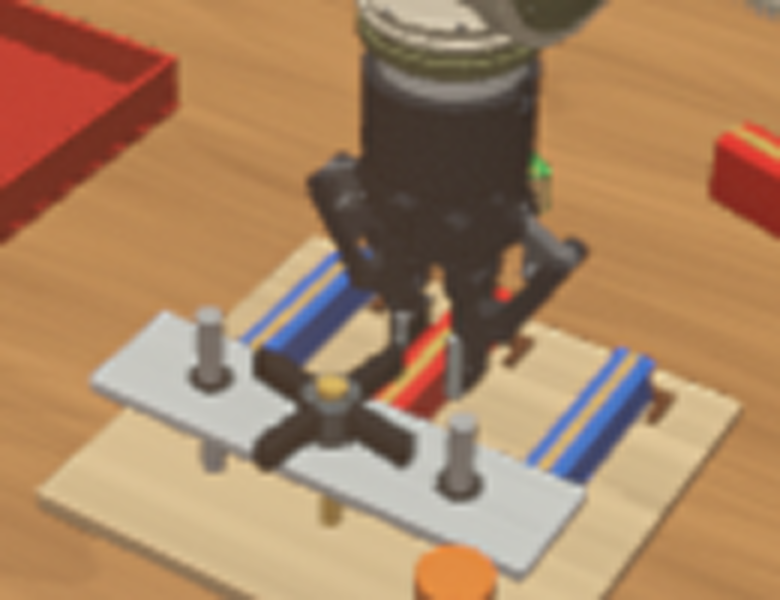

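```bash
python3 -m jog '[[[0,0,-0.02,0,0,0],[0,0,-0.02,0,0,0],[-0.04,0,-0.01,0,0,0],[-0.04,-0.01,-0.01,0,0,0],[0,-0.055,-0.002,0,0,0],[0,-0.055,-0.002,0,0,0],[0,-0.055,-0.002,0,0,0],[0,-0.055,-0.002,0.01,0,0],[0,-0.055,0,0,0,0],[0,-0.05,0,0,0,0],[0,0,0,0,0,0]]]';  python3 - <<'E'
from h import *
goto([479.2,-331,30],89.4)
s=vision.capture("scene")
crop(s,"r3.png",120,110,130,100,6)
E
```

```text
time_s: 11.32
eef_pos: [477.6, -329.9, 113.2]
ee_rot: [0.707, 0.004, 0.707, -0.004]
force: [-0.3, 0.4, -2.1]
grip_width: 0.227
pos [ 477.6 -329.9  113.2] tool x [-0. -0. -1.] yaw y 89.3 j6 -2.37
shift tool mm [83.2 -1.   1.7] turn about tool x rad -0.001 (deg yaw 0.1) t 11.32 F [-0.3  0.4 -2.1] Tq [ 0.02  0.02 -0.04] w 0.227
```

View pics/r3.png

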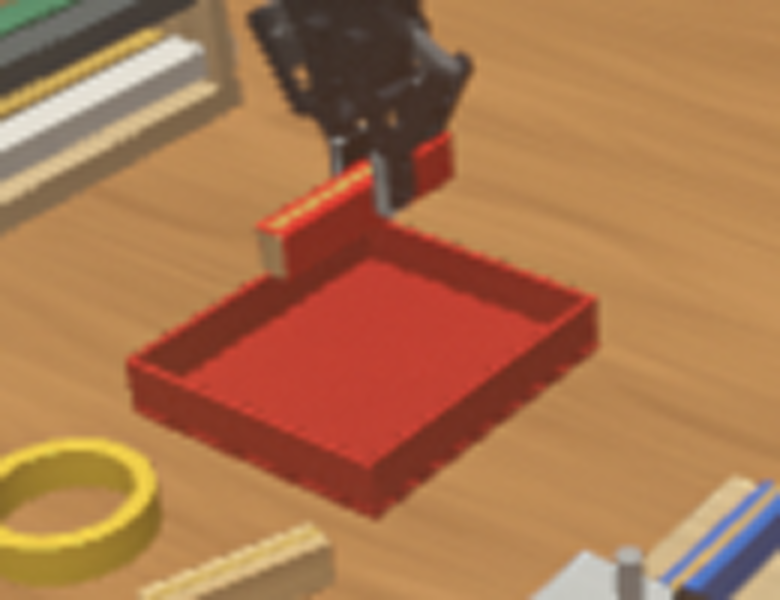

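```bash
python3 -m jog '[[[0.04,-0.001,0.002,0,0,0],[0.03,0,0,0,0,0],[0.015,0,0,0,0,0],[0.004,0,0,0,0,0],[0,0,0,0,0,0]]]'; python3 -m jog '[[[0.0025,0,0,0,0,0],[0,0,0,0,0,0]]]';python3 -c "
from h import *
goto([479.2,-331,19.6],89.4)"
```

```text
time_s: 12.0
eef_pos: [480.7, -328.1, 25.6]
ee_rot: [0.707, 0.002, 0.707, -0.003]
force: [1.0, 0.9, -0.3]
grip_width: 0.227
time_s: 12.25
eef_pos: [480.4, -328.2, 22.7]
ee_rot: [0.707, 0.003, 0.707, -0.003]
force: [-0.0, 0.1, -1.0]
grip_width: 0.223
pos [ 480.4 -328.2   22.7] tool x [ 0. -0. -1.] yaw y 89.6 j6 -2.36
shift tool mm [ 3.1 -2.8 -1.2] turn about tool x rad 0.003 (deg yaw -0.2) t 12.25 F [-0.   0.1 -1. ] Tq [ 0.03 -0.04 -0.  ] w 0.223
```

```bash
python3 -m jog '[[[0.002,0,0,0,0,0],[0,0,0,0,0,0]]]'; python3 -m jog '[[[0.001,0,0,0,0,0],[0,0,0,0,0,0]]]';python3 -c "
from h import *
goto([479.2,-331,19.6],89.4)"
```

```text
time_s: 12.5
eef_pos: [480.3, -328.1, 20.2]
ee_rot: [0.707, 0.003, 0.707, -0.003]
force: [-0.3, 0.2, -0.3]
grip_width: 0.225
time_s: 12.75
eef_pos: [480.4, -328.2, 19.6]
ee_rot: [0.707, 0.003, 0.707, -0.003]
force: [-1.7, 1.2, 3.4]
grip_width: 0.223
pos [ 480.4 -328.2   19.6] tool x [ 0. -0. -1.] yaw y 89.6 j6 -2.36
shift tool mm [ 0.  -2.8 -1.2] turn about tool x rad 0.003 (deg yaw -0.2) t 12.75 F [-1.7  1.2  3.4] Tq [0.17 0.17 0.01] w 0.223
```

```bash
python3 -m jog '[[[0,0,0,0,0,0],[0,0,0,0,0,0],[0,0,0,0,0,0],[-0.02,0,0,0,0,0],[-0.05,0,0,0,0,0],[-0.03,0.03,0.01,0,0,0],[0,0.058,0.014,-0.01,0,0],[0,0.058,0.014,0,0,0],[0,0.058,0.014,0,0,0],[0,0.057,0.014,0,0,0],[0,0,0,0,0,0]]]' 95;python3 - <<'E'
from h import *
goto([547,-66.7,26],90.4)
c=vision.capture("top");crop(c,"r4.png",320,165,80,90,6)
c=vision.capture("scene");crop(c,"r4s.png",130,110,130,100,6)
E
```

```text
time_s: 14.12
eef_pos: [547.0, -63.7, 119.3]
ee_rot: [0.707, -0.002, 0.707, 0.003]
force: [-0.4, -1.2, 0.9]
grip_width: 0.629
pos [547.  -63.7 119.3] tool x [-0.  0. -1.] yaw y 90.4 j6 -1.91
shift tool mm [93.3 -3.  -0. ] turn about tool x rad 0.000 (deg yaw -0.0) t 14.12 F [-0.4 -1.2  0.9] Tq [-0.02 -0.03  0.  ] w 0.629
```

View pics/r4.png

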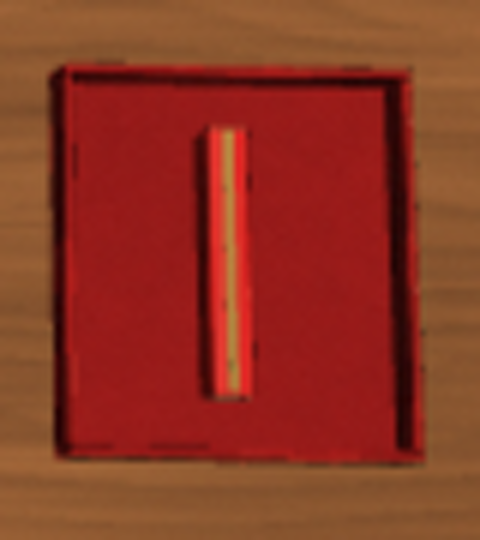

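View pics/r4s.png

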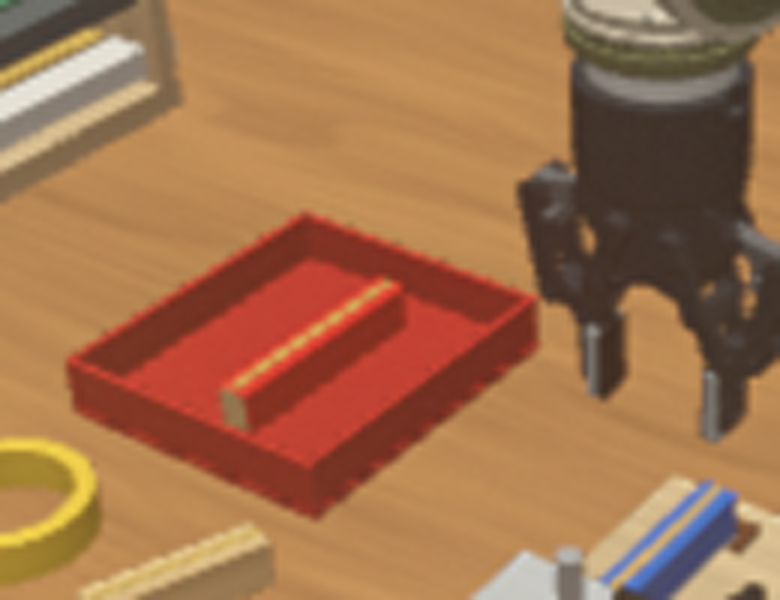

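```bash
python3 -m jog '[[[0.045,-0.003,0,0,0,0],[0.035,0,0,0,0,0],[0.014,0,0,0,0,0],[0,0,0,0,0,0]]]'; python3 -c "
from h import *
goto([547,-66.7,26],90.4)"
```

```text
time_s: 14.72
eef_pos: [546.5, -71.0, 25.2]
ee_rot: [0.707, -0.0, 0.707, 0.0]
force: [0.5, -0.0, 1.2]
grip_width: 0.625
pos [546.5 -71.   25.2] tool x [-0.001  0.    -1.   ] yaw y 90.1 j6 -1.91
shift tool mm [-0.8  4.3  0.5] turn about tool x rad -0.006 (deg yaw 0.3) t 14.72 F [ 0.5 -0.   1.2] Tq [-0.    0.03 -0.  ] w 0.625
```

```bash
python3 -m jog '[[[0,0.0043,0,0,0,0],[0,0,0,0,0,0]]]'; python3 -m jog '[[[0,0,0,0,0,0],[0,0,0,0,0,0],[0,0,0,0,0,0],[0,0,0,0,0,0]]]' 255 35; python3 -c "
from h import *
goto([547,-66.7,26],90.4)"; python3 -m jog '[[[-0.008,0,0,0,0,0],[0,0,0,0,0,0]]]';  python3 - <<'E'
from h import *
goto([547,-66.7,34],90.4)
s=vision.capture("scene")
crop(s,"b2.png",190,150,130,100,6)
E
```

```text
time_s: 14.98
eef_pos: [547.2, -65.8, 26.4]
ee_rot: [0.708, -0.001, 0.706, 0.001]
force: [0.2, 0.7, -0.1]
grip_width: 0.626
time_s: 15.48
eef_pos: [546.9, -65.9, 25.7]
ee_rot: [0.707, -0.001, 0.707, 0.001]
force: [-1.4, -0.5, 4.7]
grip_width: 0.224
pos [546.9 -65.9  25.7] tool x [ 0.001 -0.    -1.   ] yaw y 90.1 j6 -1.91
shift tool mm [-0.3 -0.8  0.1] turn about tool x rad -0.005 (deg yaw 0.3) t 15.47 F [-1.4 -0.5  4.7] Tq [0.07 0.14 0.01] w 0.224
time_s: 15.72
eef_pos: [546.9, -66.0, 33.8]
ee_rot: [0.707, -0.001, 0.707, 0.001]
force: [-0.2, 0.3, -0.4]
grip_width: 0.228
pos [546.9 -66.   33.8] tool x [ 0.001 -0.    -1.   ] yaw y 90.1 j6 -1.91
shift tool mm [-0.2 -0.7  0.1] turn about tool x rad -0.005 (deg yaw 0.3) t 15.72 F [-0.2  0.3 -0.4] Tq [0.   0.04 0.02] w 0.228
```

View pics/b2.png

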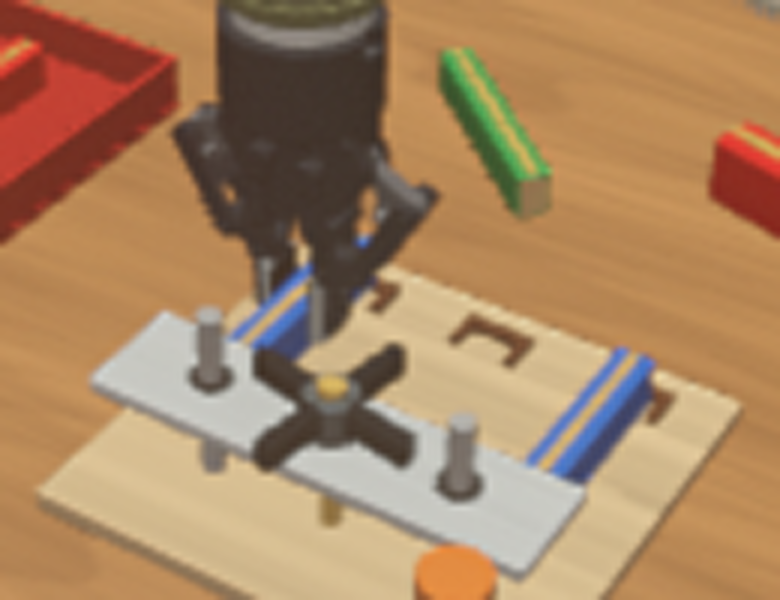

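```bash
python3 -m jog '[[[0,0,-0.02,0,0,0],[0,0,-0.02,0,0,0],[-0.04,0,-0.01,0,0,0],[-0.04,0.01,-0.01,0,0,0],[0,0.056,-0.005,0,0,0],[0,0.056,-0.005,0,0,0],[0,0.056,-0.005,0,0,0],[0,0.056,-0.005,0,0,0],[0,0.056,-0.005,0,0,0],[0,0.056,-0.005,0,0,0],[0,0.056,-0.005,0,0,0],[0,0.052,-0.005,0,0,0]]]';python3 -m jog '[[[0,0,0,0.115,0,0],[0,0,0,0,0,0]]]'; python3 - <<'E'
from h import *
goto([430.3,388.2,19],83.5)
s=vision.capture("scene")
crop(s,"b3.png",320,150,140,110,5.5)
E
```

```text
time_s: 17.27
eef_pos: [445.0, 389.8, 113.0]
ee_rot: [0.707, -0.001, 0.707, 0.001]
force: [1.2, -1.8, 0.7]
grip_width: 0.224
time_s: 17.52
eef_pos: [445.2, 388.0, 112.8]
ee_rot: [0.706, 0.039, 0.706, -0.04]
force: [-0.2, -0.4, -1.5]
grip_width: 0.224
pos [445.2 388.  112.8] tool x [-0.001 -0.001 -1.   ] yaw y 83.6 j6 -0.94
shift tool mm [ 93.8  -1.4 -14.8] turn about tool x rad 0.002 (deg yaw -0.1) t 17.52 F [-0.2 -0.4 -1.5] Tq [ 0.01  0.01 -0.05] w 0.224
```

View pics/b3.png

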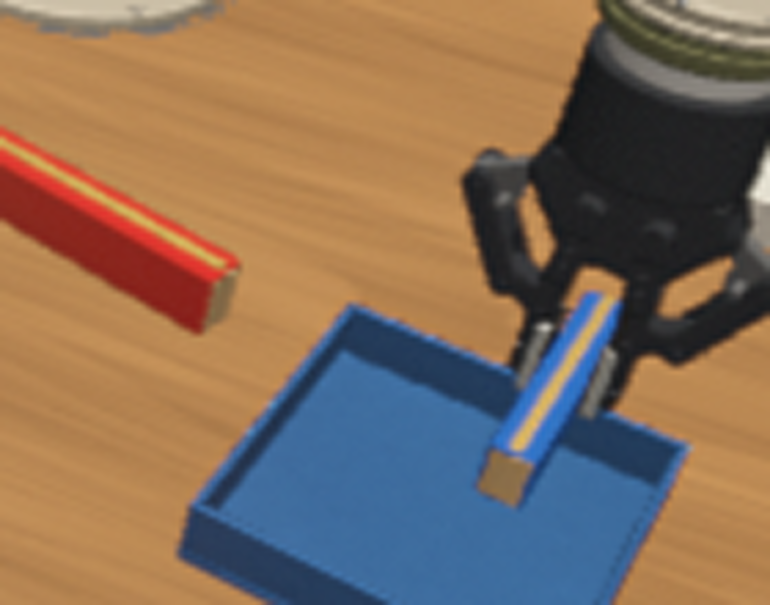

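```bash
python3 -m jog '[[[0.03,-0.0014,-0.0148,0,0,0],[0.035,0,0,0,0,0],[0.018,0,0,0,0,0],[0.004,0,0,0,0,0],[0.002,0,0,0,0,0],[0,0,0,0,0,0]]]'; python3 -c "
from h import *
goto([430.3,388.2,18.7],83.5)"
```

```text
time_s: 18.32
eef_pos: [431.2, 388.4, 25.2]
ee_rot: [0.706, 0.04, 0.706, -0.04]
force: [0.5, 0.5, -0.8]
grip_width: 0.226
pos [431.2 388.4  25.2] tool x [ 0.001  0.001 -1.   ] yaw y 83.5 j6 -0.93
shift tool mm [ 6.5 -0.3 -0.9] turn about tool x rad 0.001 (deg yaw -0.0) t 18.32 F [ 0.5  0.5 -0.8] Tq [ 0.06 -0.   -0.02] w 0.226
```

```bash
python3 -m jog '[[[0.003,0,0,0,0,0],[0.002,0,0,0,0,0],[0,0,0,0,0,0]]]'; python3 -m jog '[[[0.0012,0,0,0,0,0],[0,0,0,0,0,0]]]'; python3 -c "
from h import *
goto([430.3,388.2,18.7],83.5)"
```

```text
time_s: 18.7
eef_pos: [430.7, 388.1, 19.2]
ee_rot: [0.706, 0.04, 0.706, -0.04]
force: [-0.7, -0.0, -1.0]
grip_width: 0.227
time_s: 18.95
eef_pos: [430.9, 388.2, 18.7]
ee_rot: [0.706, 0.04, 0.706, -0.04]
force: [-1.4, -1.1, 6.5]
grip_width: 0.225
pos [430.9 388.2  18.7] tool x [ 0.  0. -1.] yaw y 83.5 j6 -0.93
shift tool mm [ 0.  -0.1 -0.5] turn about tool x rad 0.001 (deg yaw -0.0) t 18.95 F [-1.4 -1.1  6.5] Tq [-0.31  0.34 -0.02] w 0.225
```

```bash
python3 -m jog '[[[0,0,0,0,0,0],[0,0,0,0,0,0],[0,0,0,0,0,0],[-0.02,0,0,0,0,0],[-0.05,0,0,0,0,0],[-0.03,0,0,-0.12,0,0],[0,-0.051,0.0193,0,0,0],[0,-0.051,0.0193,0,0,0],[0,-0.051,0.0193,0,0,0],[0,-0.051,0.0193,0,0,0],[0,-0.051,0.0193,0,0,0],[0,-0.051,0.0193,0,0,0]]]' 140;python3 -m jog '[[[0,0,0,0,0,0]]]' 95; python3 - <<'E'
from h import *
goto([547,83,26],90.4)
c=vision.capture("top");crop(c,"b4.png",80,180,80,90,6)
c=vision.capture("scene");crop(c,"b4s.png",320,180,140,110,5.5)
E
```

```text
time_s: 20.45
eef_pos: [549.2, 81.3, 118.2]
ee_rot: [0.707, -0.003, 0.707, 0.003]
force: [0.8, 0.3, 0.7]
grip_width: 0.451
time_s: 20.58
eef_pos: [549.8, 79.9, 118.0]
ee_rot: [0.707, -0.001, 0.707, 0.001]
force: [-0.6, 0.4, 0.6]
grip_width: 0.625
pos [549.8  79.9 118. ] tool x [ 0. -0. -1.] yaw y 90.2 j6 -1.64
shift tool mm [92.   3.2 -2.8] turn about tool x rad -0.004 (deg yaw 0.2) t 20.57 F [-0.6  0.4  0.6] Tq [-0.04 -0.07 -0.02] w 0.625
```

View pics/b4.png

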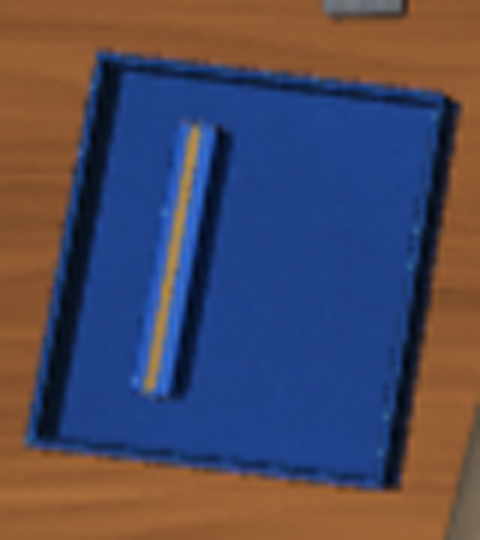

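View pics/b4s.png

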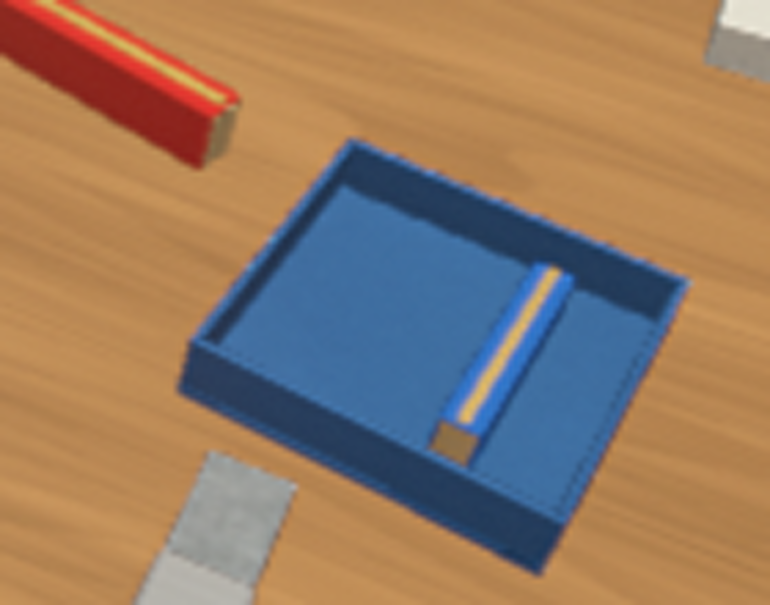

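First blue is flat in the tray at (175,260). Now for the second one.

```bash
python3 -m jog '[[[0,0,0,0,0,0]]]'; python3 -c "
from h import *
goto([547,83,26],90.4)"
```

```text
time_s: 20.8
eef_pos: [548.3, 84.1, 118.1]
ee_rot: [0.707, -0.003, 0.707, 0.003]
force: [0.5, 0.7, 0.4]
grip_width: 0.626
pos [548.3  84.1 118.1] tool x [-0.  0. -1.] yaw y 90.5 j6 -1.64
shift tool mm [92.1 -1.1 -1.3] turn about tool x rad 0.002 (deg yaw -0.1) t 20.8 F [0.5 0.7 0.4] Tq [-0.02 -0.02 -0.02] w 0.626
```

```bash
python3 -m jog '[[[0.045,-0.001,-0.001,0,0,0],[0.035,0,0,0,0,0],[0.013,0,0,0,0,0],[0,0,0,0,0,0],[0,0,0,0,0,0]]]'; python3 -c "
from h import *
goto([547,83,26],90.4)
crop(vision.capture('scene'),'c1.png',190,150,150,110,5)"
```

```text
time_s: 21.42
eef_pos: [548.6, 82.2, 26.5]
ee_rot: [0.708, -0.003, 0.706, 0.003]
force: [0.0, 0.3, 0.2]
grip_width: 0.625
pos [548.6  82.2  26.5] tool x [ 0.002 -0.    -1.   ] yaw y 90.4 j6 -1.64
shift tool mm [ 0.5  0.8 -1.6] turn about tool x rad 0.001 (deg yaw -0.0) t 21.43 F [0.  0.3 0.2] Tq [-0.    0.    0.03] w 0.625
```

View pics/c1.png

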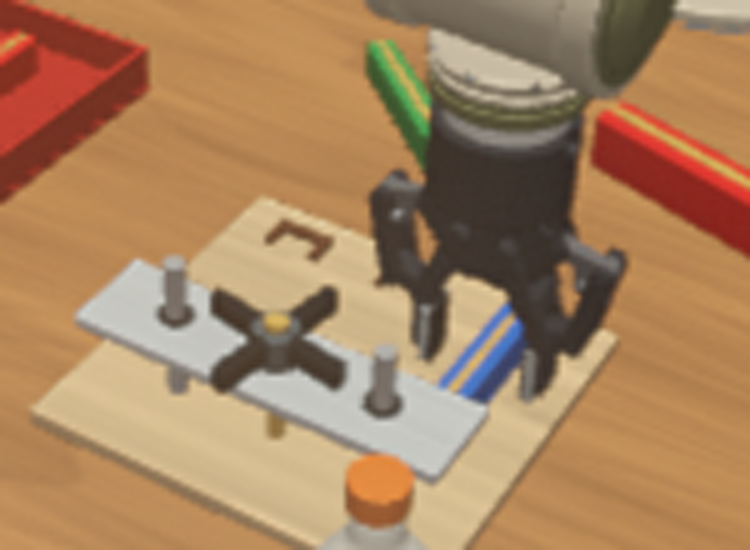

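The fingers at (430,325) and (535,365) straddle the blue sample at (490,350). Closing, then lifting 8 mm.

```bash
python3 -m jog '[[[0,0.0008,0,0,0,0],[0,0,0,0,0,0],[0,0,0,0,0,0],[0,0,0,0,0,0],[0,0,0,0,0,0]]]' 255 35; python3 -c "
from h import *
goto([547,83,26],90.4)"; python3 -m jog '[[[-0.008,0,0,0,0,0],[0,0,0,0,0,0]]]';  python3 - <<'E'
from h import *
goto([547,83,34],90.4)
crop(vision.capture("scene"),"c2.png",190,150,150,110,5)
E
```

```text
time_s: 22.1
eef_pos: [548.1, 82.8, 25.7]
ee_rot: [0.707, -0.003, 0.707, 0.003]
force: [-1.3, -0.0, 6.6]
grip_width: 0.228
pos [548.1  82.8  25.7] tool x [ 0.001 -0.    -1.   ] yaw y 90.4 j6 -1.64
shift tool mm [-0.3  0.2 -1.1] turn about tool x rad 0.000 (deg yaw -0.0) t 22.1 F [-1.3 -0.   6.6] Tq [0.08 0.16 0.05] w 0.228
time_s: 22.35
eef_pos: [548.0, 82.8, 33.6]
ee_rot: [0.707, -0.003, 0.707, 0.003]
force: [-0.4, -0.3, -0.0]
grip_width: 0.224
pos [548.   82.8  33.6] tool x [ 0.001 -0.    -1.   ] yaw y 90.4 j6 -1.64
shift tool mm [-0.4  0.2 -1. ] turn about tool x rad 0.000 (deg yaw -0.0) t 22.35 F [-0.4 -0.3 -0. ] Tq [-0.    0.03 -0.01] w 0.224
```

View pics/c2.png

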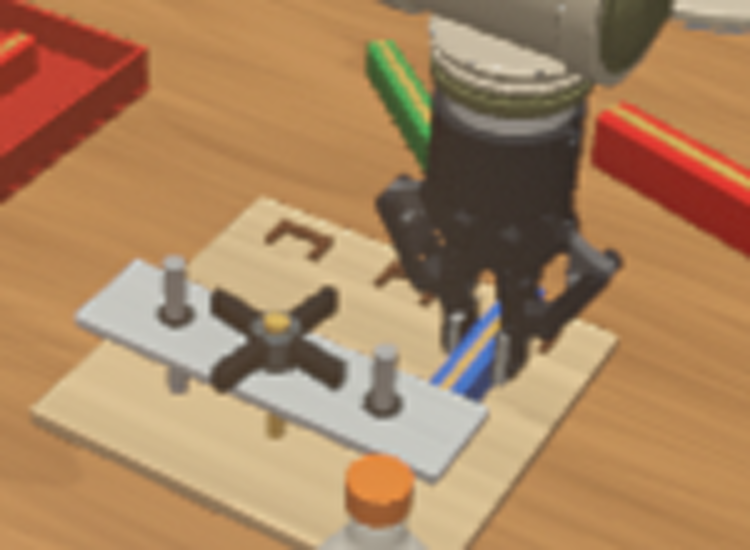

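```bash
python3 -m jog '[[[0,0,-0.02,0,0,0],[0,0,-0.02,0,0,0],[-0.04,0,-0.01,0,0,0],[-0.04,0,-0.01,0,0,0],[0,0.0465,-0.013,0,0,0],[0,0.0465,-0.013,0,0,0],[0,0.0465,-0.013,0,0,0],[0,0.0465,-0.013,0,0,0],[0,0.0465,-0.013,0,0,0],[0,0,0,0.12,0,0],[0,0,0,0,0,0],[0,0,0,0,0,0]]]'; python3 - <<'E'
from h import *
goto([423,316.6,18.7],83.5)
crop(vision.capture("scene"),"c3.png",320,150,140,110,5.5)
E
```

```text
time_s: 23.9
eef_pos: [421.2, 313.9, 113.0]
ee_rot: [0.706, 0.039, 0.706, -0.039]
force: [0.4, -0.2, -0.5]
grip_width: 0.227
pos [421.2 313.9 113. ] tool x [-0. -0. -1.] yaw y 83.6 j6 -1.04
shift tool mm [94.3  2.9  1.5] turn about tool x rad 0.002 (deg yaw -0.1) t 23.9 F [ 0.4 -0.2 -0.5] Tq [ 0.02 -0.03 -0.04] w 0.227
```

View pics/c3.png

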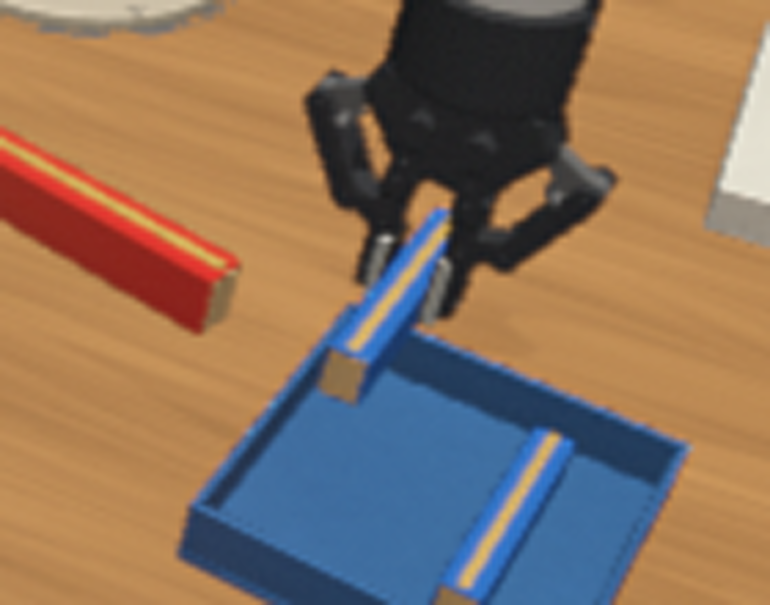

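```bash
python3 -m jog '[[[0.03,0.004,0.0015,0,0,0],[0.035,0,0,0,0,0],[0.018,0,0,0,0,0],[0.005,0,0,0,0,0],[0.003,0,0,0,0,0],[0,0,0,0,0,0],[0,0,0,0,0,0]]]'; python3 -c "
from h import *
goto([423,316.6,18.7],83.5)"
```

```text
time_s: 24.82
eef_pos: [423.4, 318.3, 22.7]
ee_rot: [0.706, 0.04, 0.706, -0.04]
force: [-0.3, 0.1, 0.3]
grip_width: 0.224
pos [423.4 318.3  22.7] tool x [ 0.001  0.    -1.   ] yaw y 83.5 j6 -1.03
shift tool mm [ 4.  -1.7 -0.2] turn about tool x rad 0.001 (deg yaw -0.0) t 24.82 F [-0.3  0.1  0.3] Tq [-0.06  0.01  0.04] w 0.224
```

```bash
python3 -m jog '[[[0.002,0,0,0,0,0],[0.001,0,0,0,0,0],[0,0,0,0,0,0]]]'; python3 -m jog '[[[0.0013,0,0,0,0,0],[0,0,0,0,0,0]]]'; python3 -c "
from h import *
goto([423,316.6,18.7],83.5)"
```

```text
time_s: 25.2
eef_pos: [423.0, 318.2, 19.0]
ee_rot: [0.706, 0.04, 0.706, -0.04]
force: [-0.4, -0.2, -1.0]
grip_width: 0.23
time_s: 25.45
eef_pos: [423.1, 318.2, 18.7]
ee_rot: [0.706, 0.04, 0.706, -0.04]
force: [-3.9, -2.6, 9.5]
grip_width: 0.227
pos [423.1 318.2  18.7] tool x [ 0.  0. -1.] yaw y 83.5 j6 -1.03
shift tool mm [ 0.  -1.6  0.1] turn about tool x rad 0.001 (deg yaw -0.0) t 25.45 F [-3.9 -2.6  9.5] Tq [-0.35  0.59 -0.08] w 0.227
```

Contact with the floor. Releasing, rising, then a last look at everything.

```bash
python3 -m jog '[[[-0.0005,0,0,0,0,0],[0,0,0,0,0,0],[0,0,0,0,0,0],[-0.02,0,0,0,0,0],[-0.05,0,0,0,0,0],[-0.05,0,0,0,0,0],[-0.05,0,-0.05,0,0,0],[-0.03,0,-0.05,0,0,0],[0,0,0,0,0,0],[0,0,0,0,0,0]]]' 140; python3 - <<'E'
from h import *
goto([423,316.6,200],83.5)
for n in ("top","scene"):
    c=vision.capture(n); cv2.imwrite(f"pics/{n}9.png", cv2.resize(c["image"][:,:,::-1],(800,600),interpolation=cv2.INTER_CUBIC))
    if n=="scene": crop(c,"f.png",180,150,280,140,2.8)
E
```

```text
time_s: 26.7
eef_pos: [329.8, 328.7, 212.1]
ee_rot: [0.706, 0.04, 0.706, -0.04]
force: [-0.0, -0.8, -0.7]
grip_width: 0.451
pos [329.8 328.7 212.1] tool x [-0. -0. -1.] yaw y 83.5 j6 -0.93
shift tool mm [12.1 -1.5 94. ] turn about tool x rad 0.001 (deg yaw -0.0) t 26.7 F [-0.  -0.8 -0.7] Tq [-0.04 -0.03  0.01] w 0.451
```

View pics/top9.png

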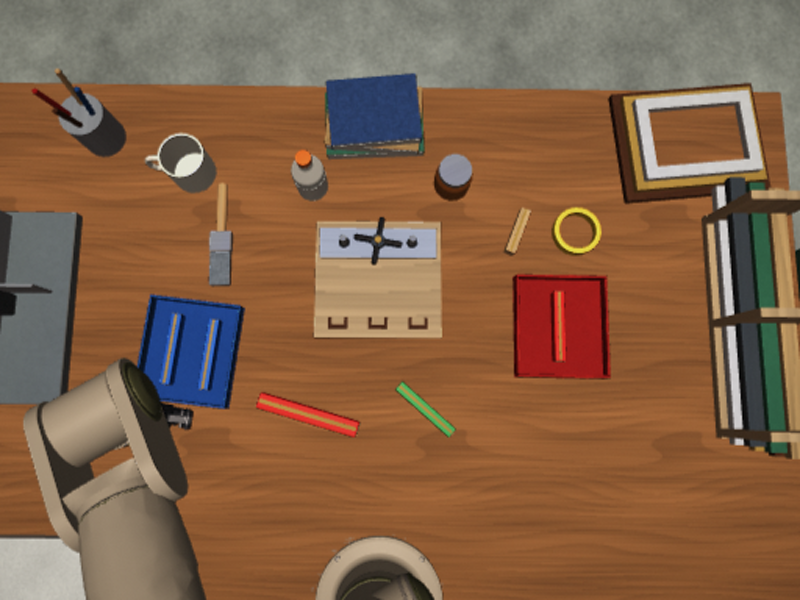

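View pics/scene9.png

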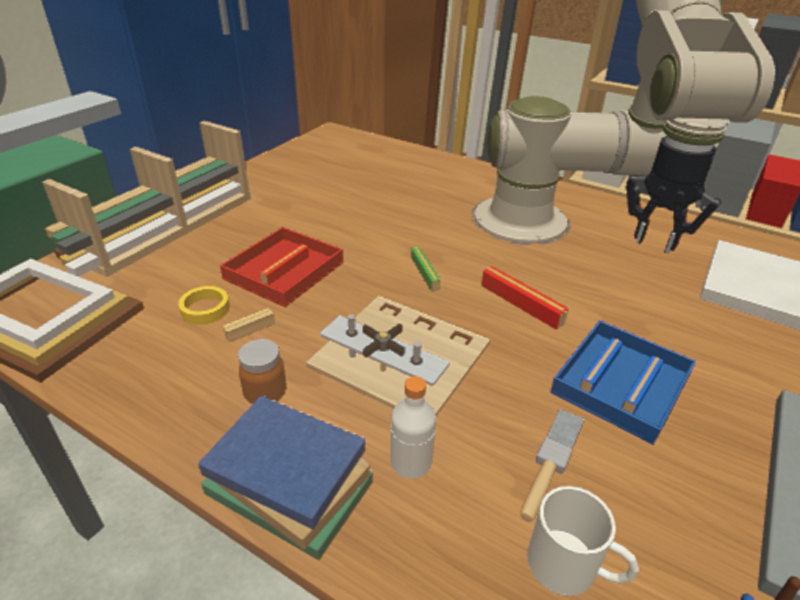

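```bash
python3 - <<'E'
from h import *
c=vision.capture("top"); crop(c,"nutf.png",215,130,55,50,12)
E
```

```text
(no output)
```

View pics/nutf.png

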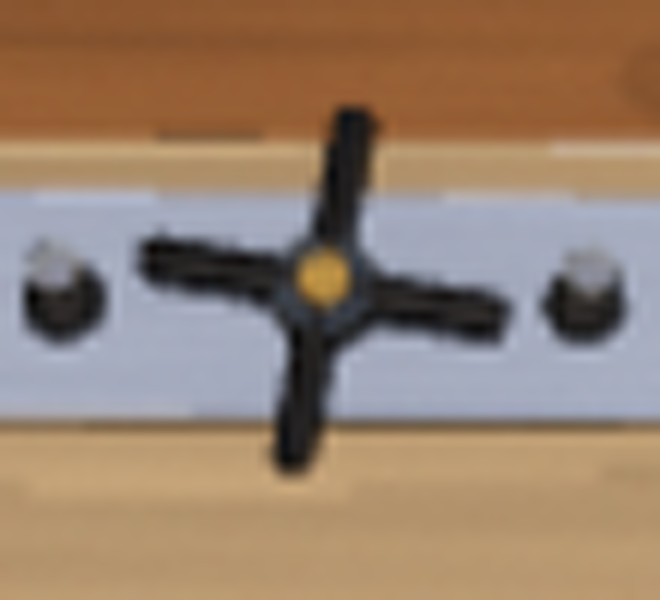

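```bash
python3 -c "
from rig import workorder
print(workorder.finish_job())"
```

```text
the job is handed in; nothing more can be done
None
```

I unscrewed the nut to its stop, then took out the three samples. The red one is in the red tray and both blue ones are side by side in the blue tray. I handed the job in at about 27 s.

- **Nut:** The wrist torque jumped from about 0.1 to 2.2 N m at the stop. The wings now sit at about -9.6°, against -9.4° expected for 2.0 rad, and the strap is visibly raised.
- **Samples:** I lowered each one until I felt light floor contact (3 to 10 N) before releasing it. The last pictures show all three lying flat in their trays. The large red stick was the look-alike, and I left it and the green one alone.
- **Bench:** In the before and after pictures the glue, jar, tape, offcut, brush and look-alikes all appear where they were. The gripper is clear of everything, at about 212 mm height.
- **Off target:** The red sample went down about 3 mm to the side of where I aimed, still well inside its tray. On one blue approach the arm overshot by about 4 mm sideways, and I corrected it before gripping. No check failed.

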